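Wipe the broken marble off the demonstration platform into the tray

TASK

Clear the broken marble off the raised platform: push the white tray squarely in under the middle of the platform's free end (the end away from the mortar) so that the top overhangs the tray's rim, then take the scraper block by its ridge and wipe all five pieces off that end into the tray, touching them with the block only, never with the gripper. Finish with the tray flat on the desk under that end, all the marble in it, and the block standing on the desk on its rubber sole; do not shift or tip the mortar, the bottle or the jar.

Things in the scene. Friction and masses are not known exactly. Their poses are not given: they have to be found in the camera images.
- platform_top (a point): low fixed platform: flat rimless grey top 220 (x) x 320 (y, to the robot's left) x 15 mm on two plywood panel legs. Point: centre of its top face, 70 mm above the desk. The +y end is the free end, the mortar stands at the -y end. Leg panels, 12 mm thick, 190 mm deep, are centred 100 mm either side along y: each end overhangs its leg by 54 mm, underside 55 mm above the desk.
- tray_center (a point): loose white plastic tray on the desk, open on top, 220 (x) x 130 (y) x 42 mm high, 0.25 kg, floor 4 mm thick. Point: its middle, 21 mm above the underside. Rolled rim 10 mm wide and 16 mm deep along all four sides, flush with the outside (opening 200 x 110 mm), can be pinched from above with one finger inside the tray. It fits under the platform's overhang.
- scraper_center (a point): scraper block standing on the desk, 0.16 kg: rubber sole and beech back 140 (x) x 36 (y) x 26 mm high in all, with a beech grip ridge 110 x 24 mm along the middle, 38 mm higher; 64 mm high overall. Point: its middle, 32 mm above the underside. Gripped high on the ridge (closing along y), the fingertips stay above the stones.
- chip1_center (a point): loose broken piece of marble, irregular, about 53 x 30 x 20 mm (x, y, height), lying flat on the platform at the start, 33 to 53 g; point: its middle, half-way up.
- chip2_center (a point): loose broken piece of marble, irregular, about 45 x 37 x 22 mm (x, y, height), lying flat on the platform at the start, 33 to 53 g; point: its middle, half-way up.
- chip3_center (a point): loose broken piece of marble, irregular, about 43 x 28 x 18 mm (x, y, height), lying flat on the platform at the start, 33 to 53 g; point: its middle, half-way up.
- chip4_center (a point): loose broken piece of marble, irregular, about 53 x 32 x 19 mm (x, y, height), lying flat on the platform at the start, 33 to 53 g; point: its middle, half-way up.
- chip5_center (a point): loose broken piece of marble, irregular, about 40 x 33 x 21 mm (x, y, height), lying flat on the platform at the start, 33 to 53 g; point: its middle, half-way up.
- mortar_center (a point): bystander: porcelain mortar, 72 mm wide and 56 mm high, standing on the platform near its -y end, with its pestle leaning in it out over that end (tip about 105 mm above the platform's top). Point: on its axis 28 mm above its underside.
- bottle_center (a point): bystander: reagent bottle of 60 mm diameter, 145 mm high, standing on the desk to the robot's right, where the scraper block is too. Point: half-way up its axis.
- jar_center (a point): bystander: lidded white jar, 72 mm diameter, 95 mm high, standing on the desk to the robot's left, beyond the tray. Point: half-way up its axis.
- stand_base (a point): bystander: retort stand, fixed, beyond the platform: grey base 125 x 200 x 14 mm and an upright rod 10 mm thick, 450 mm high, with a clamp sticking out to the robot's left (along y, up to 215 mm from the rod) 380 mm above the desk. Point: middle of the base's long edge nearest the robot; the rod stands 98 mm beyond it.

How it is judged:
By the outcome, as a careful person would: the job done as asked, in the order asked, and still so for the second after the job is handed in, with the robot touching nothing.
It also fails if it takes over 67 s, if anything falls off the work surface, if the arm or the gripper's body presses on something with over 40 N, if the wrist force passes 120 N, or if a joint passes its speed limit or range.

ROBOT

A 6-joint arm with a two-finger parallel gripper is mounted at the origin on the work surface. World frame = base frame: x ahead of the robot, y to its left, z up, the work surface at z = 0. Lengths are in m, angles in rad, forces in N, time in s.
With the tool pointing down it reaches from about 0.325 to 1 m from the base axis. Payload 5.1 kg.
Tool frame: the origin (TCP) lies at the very end of the fingers, on their centre line; the grasp point (between the pads) lies 19 mm behind it; z points along the fingers, y is the direction in which the jaws open and shut (so a half turn about z gives the same grasp; the last joint's range is limited). The gripper opens to 85 mm and grips with 20 to 120 N. Pads are 22 mm wide; open, the fingers measure 114 mm over their backs; the gripper's body (76 mm by 85 mm) begins 54 mm behind the grasp point. The pads swing forward as they close: fully open they stand 13 mm farther back than shut.
Start: joints at [1.172, 0.124, 1.65, -0, 1.367, -0.083], TCP at [0.202, 0.618, 0.231] pointing down, gripper open.
Joint ranges: [-2.61, 2.61], [-1.02, 2.33], [0.03, 2.71], [-1.35, 4.49], [0.32, 2.68], [-2.91, 2.91]. Speed limits (rad/s): [2.57, 2.57, 3.14, 3.14, 3.14, 3.14].

INTERFACE

Orientations are given as a 3x3 rotation matrix whose columns are the frame's x, y, z axes.
In Python, from bench import arm, cams gives the robot as it stands.
- The arm moves only by the tool send_rows, never from a script. Its argument "deltas" is a list of rows, each an object of numbers: "rx", "ry", "rz": the turn, a rotation vector about the world's x, y, z in rad; "tx", "ty", "tz": the shift along the world's x, y, z in mm; "grip": the closure, from -1 (fully open) to 1 (shut), so that 0 is half open. A call has 1 to 8 rows; each row is the pose to reach, as a shift and turn from the pose commanded when the call began; what a row does not reach only later rows make up. A row lasts 1/10 s, in which the tool goes at most 50 mm and 8.59 degrees, less where a joint would pass 70% of its speed; a pose out of reach is approached as far as the arm can. A call with a gripper value outside its range is refused whole. The fingers move at their own pace and stop on an object; "newtons" is the grip in N (left out, the last holds). Time passes only in rows, so rows that repeat a pose let the fingers close. It gives the time, the measured TCP pose, the force and the opening at its end, in the units of the state.
- arm.observe(): the state, without advancing time (a new reading comes with each control period).
- cams.capture(name): name is "side" or "top" or "wrist"; returns a dict with "pixels" (480x640x3 uint8, red, green, blue), "fovy" (degrees; the focal length in pixels is half the picture's height over the tangent of half this angle, whatever the lens; pixels are square), "cx", "cy" (the principal point, pixels), "dist_coeffs" ([k1, k2, p1, p2, k3] as OpenCV has them; the pictures are not rectified), "extrinsics" (4x4, takes a point from camera to world coordinates). Camera axes: x right, y down, z forward; pixel columns grow to the right and rows downward; lengths in m; the calibration is good to about 2 mm. A picture is of the moment at which its call begins. There is no depth.
- arm.job_done(): hands the job in, once; it reports no verdict.
The state is a dict: "time_s": time; "q": joint angles; "qd": joint speeds; "effort": joint torques, N m; "tcp_pos": TCP position; "ee_rot": TCP orientation; "contact_force": force on the tool from outside, world axes, zero at the start; "ft_torque": the same for the moment, N m; "gripper_width": opening from 0.0 (shut) to 1.0 (fully open).
Only numpy, scipy, OpenCV 4.12 (cv2) and the standard library are available. Lean on these libraries where they do the work, as an engineer would, in place of code of your own. Each camera call takes 0.05 s, during which the arm holds its last target. There are 200 camera calls.

## Working session

There is one attempt and no reset: what is moved stays moved. The work goes in short steps, Python scripts to look and compute and a tool call to move; the robot and the scene stay as the last step left them, time stands still between calls to the robot, and variables do not carry over. Pictures are saved under pics/ and viewed, about 8 in all and at most 12, crops included, and the job is handed in when it is done.

Besides the shell and the picture viewer there is one more tool, called as name(argument=value, ...), one argument or row to a line, values as JSON. send_rows: Moves the arm, as the interface text tells. Its arguments: {"type":"object","properties":{"deltas":{"type":"array"},"newtons":{"type":"number"}},"required":["deltas"]}

```bash
mkdir -p pics; cat > h.py <<'E'
import numpy as np, cv2
from bench import arm, cams
def cap(n,f=None):
    c=cams.capture(n)
    if f: cv2.imwrite('pics/'+f,c['pixels'][:,:,::-1])
    return c
def K(c):
    f=240/np.tan(np.radians(c['fovy'])/2)
    return np.array([[f,0,c['cx']],[0,f,c['cy']],[0,0,1.]])
def ray(c,uv):
    p=cv2.undistortPoints(np.array(uv,float).reshape(-1,1,2),K(c),np.array(c['dist_coeffs'],float)).reshape(-1,2)
    E=np.array(c['extrinsics']); d=np.c_[p,np.ones(len(p))]@E[:3,:3].T
    return E[:3,3],d
def onz(c,uv,z):
    o,d=ray(c,uv); return o+d*((z-o[2])/d[:,2])[:,None]
def proj(c,P):
    E=np.linalg.inv(np.array(c['extrinsics']))
    return cv2.projectPoints(np.array(P,float).reshape(-1,1,3),cv2.Rodrigues(E[:3,:3])[0],E[:3,3],K(c),np.array(c['dist_coeffs'],float))[0].reshape(-1,2)
E
python3 - <<'E'
from h import *
import pickle
t=cap('top','top0.png'); s=cap('side','side0.png')
pickle.dump((t,s),open('c0.pkl','wb'))
for c in(t,s): print(c['fovy'],np.round(c['extrinsics'],3).tolist())
print(arm.observe())
E
```

```text
52.895782180311514 [[-0.015, -0.99, 0.139, 0.466], [-1.0, 0.016, 0.002, 0.025], [-0.004, -0.139, -0.99, 1.058], [0.0, 0.0, 0.0, 1.0]]
56.49438791312435 [[0.719, -0.401, 0.568, 0.093], [-0.695, -0.424, 0.581, -0.498], [0.008, -0.812, -0.583, 0.623], [0.0, 0.0, 0.0, 1.0]]
{'time_s': 0.1, 'q': array([ 1.17241273e+00,  1.24418208e-01,  1.65154913e+00, -1.06321990e-05,
        1.36752176e+00, -8.26174247e-02]), 'qd': array([-0.00010036, -0.00039402, -0.00265183,  0.00121324, -0.00280051,
       -0.00129684]), 'effort': array([ 5.33973036e-05, -4.24933720e+01, -3.66652572e+01, -3.87591876e-05,
        3.89654728e-03, -1.25934505e-05]), 'tcp_pos': array([0.20167623, 0.61732927, 0.23018308]), 'ee_rot': array([[-9.50559344e-01,  3.10542118e-01, -7.26086376e-04],
       [ 3.10542933e-01,  9.50557740e-01, -1.75196813e-03],
       [ 1.46127130e-04, -1.89083067e-03, -9.99998202e-01]]), 'contact_force': array([ 0.3791307 ,  0.13991067, -0.30425206]), 'ft_torque': array([-0.00327532,  0.01457874, -0.06654332]), 'gripper_width': 0.9955163247027405}
```

View pics/top0.png

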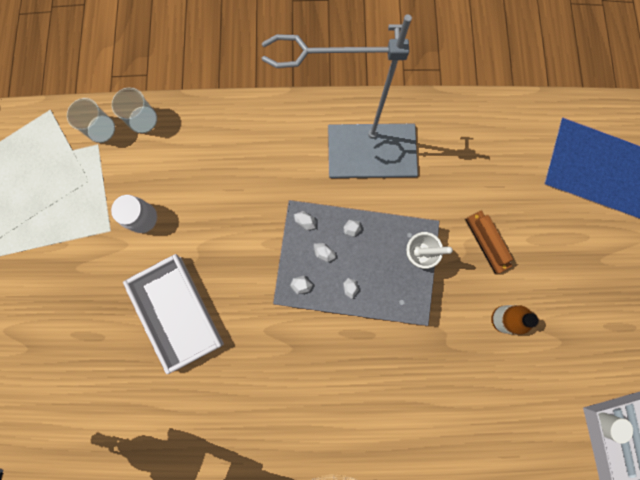

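View pics/side0.png

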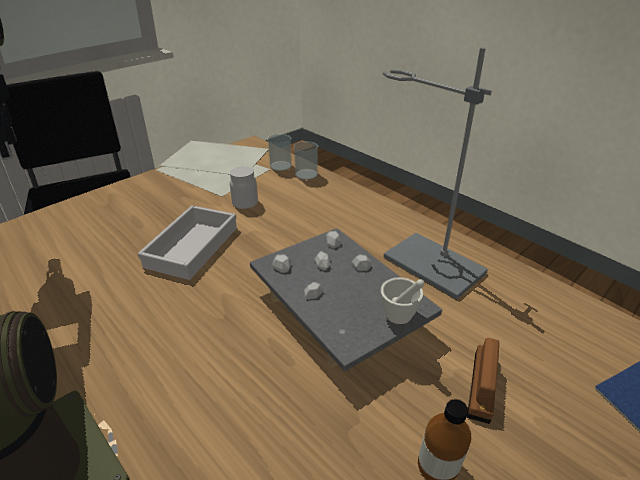

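The top view (up is +x, left is +y) shows:
- Platform corners at about (290,201), (439,220), (429,325) and (274,304).
- Tray around (172,314), turned.
- Scraper around (490,242), turned.
- Five chips near the free end, and the jar at (128,210).
- Bottle at (515,320) and mortar at (425,250).

The side view agrees.

```bash
python3 - <<'E'
from h import *
import pickle
t,s=pickle.load(open('c0.pkl','rb'))
P=t['pixels'].astype(int); hsv=cv2.cvtColor(t['pixels'],cv2.COLOR_RGB2HSV)
def rect(m,box):
    x0,y0,x1,y1=box; k=np.zeros(m.shape,np.uint8); k[y0:y1,x0:x1]=m[y0:y1,x0:x1]
    k=cv2.morphologyEx(k,cv2.MORPH_OPEN,np.ones((3,3)))
    n,c,_=0,cv2.findContours(k,0,2)[0],0
    return sorted(c,key=cv2.contourArea)[::-1]
grey=((hsv[...,1]<60)).astype(np.uint8)
def show(n,c,z):
    q=cv2.boxPoints(cv2.minAreaRect(c)); w=onz(t,q,z)[:,:2]
    e=w[1]-w[0]; g=w[2]-w[1]
    print(n,'c',w.mean(0).round(4),'e',np.linalg.norm(e).round(4),np.degrees(np.arctan2(e[1],e[0])).round(1),np.linalg.norm(g).round(4),np.degrees(np.arctan2(g[1],g[0])).round(1),w.round(3).tolist())
show('plat',cv2.convexHull(rect(grey,(262,190,450,335))[0]),.07)
show('tray',cv2.convexHull(rect(grey,(110,245,240,385))[0]),.042)
br=(((hsv[...,0]<14)&(hsv[...,1]>120)&(hsv[...,2]>55)&(hsv[...,2]<190))).astype(np.uint8)
for c in rect(br,(455,200,525,285))[:2]: show('scr',c,.045)
ch=(hsv[...,2]>125).astype(np.uint8)*grey
for c in rect(ch,(285,205,375,305))[:6]:
    m=cv2.moments(c); print('chip',onz(t,[[m['m10']/m['m00'],m['m01']/m['m00']]],.08).round(3),cv2.contourArea(c), [ (onz(t,c.reshape(-1,2),.08)[:,i].min().round(3),onz(t,c.reshape(-1,2),.08)[:,i].max().round(3)) for i in (0,1)])
print('jar',onz(t,[[126,209]],.095),'mortar',onz(t,[[425,251]],.126),'bottle cap',onz(t,[[530,320]],.145))
print('scr ridge ends',onz(t,[[477,215],[502,267]],.06))
E
python3 - <<'E'
import cv2
i=cv2.imread('pics/top0.png')
a=cv2.resize(i[195:285,450:530],(400,450),interpolation=2);b=cv2.resize(i[245:385,110:240],(390,450),interpolation=2)
cv2.imwrite('pics/crop.png',cv2.hconcat([a,b]))
E
```

```text
plat c [ 0.5615 -0.0683] e 0.2197 -8.2 0.351 -98.9 [[0.48, 0.118], [0.697, 0.087], [0.642, -0.26], [0.427, -0.219]]
tray c [0.4638 0.3355] e 0.1392 -64.1 0.2219 -152.6 [[0.532, 0.45], [0.592, 0.325], [0.395, 0.223], [0.336, 0.345]]
scr c [ 0.6054 -0.3466] e 0.0492 -62.6 0.1361 -154.2 [[0.655, -0.295], [0.678, -0.339], [0.555, -0.398], [0.533, -0.354]]
chip [[0.56  0.009 0.08 ]] 3353.5 [(np.float64(0.476), np.float64(0.672)), (np.float64(-0.087), np.float64(0.092))]
chip [[0.519 0.064 0.08 ]] 249.5 [(np.float64(0.501), np.float64(0.537)), (np.float64(0.044), np.float64(0.084))]
chip [[ 0.634 -0.043  0.08 ]] 197.5 [(np.float64(0.616), np.float64(0.651)), (np.float64(-0.059), np.float64(-0.028))]
chip [[ 0.602 -0.021  0.08 ]] 111.5 [(np.float64(0.585), np.float64(0.616)), (np.float64(-0.033), np.float64(-0.008))]
chip [[0.486 0.056 0.08 ]] 76.0 [(np.float64(0.478), np.float64(0.497)), (np.float64(0.04), np.float64(0.074))]
chip [[ 0.547 -0.077  0.08 ]] 52.0 [(np.float64(0.537), np.float64(0.557)), (np.float64(-0.085), np.float64(-0.068))]
jar [[0.67743594 0.42049036 0.095     ]] mortar [[ 0.57673595 -0.18462546  0.126     ]] bottle cap [[ 0.43876523 -0.37723747  0.145     ]]
scr ridge ends [[ 0.65977973 -0.31480937  0.06      ]
 [ 0.54805036 -0.36153676  0.06      ]]
```

View pics/crop.png

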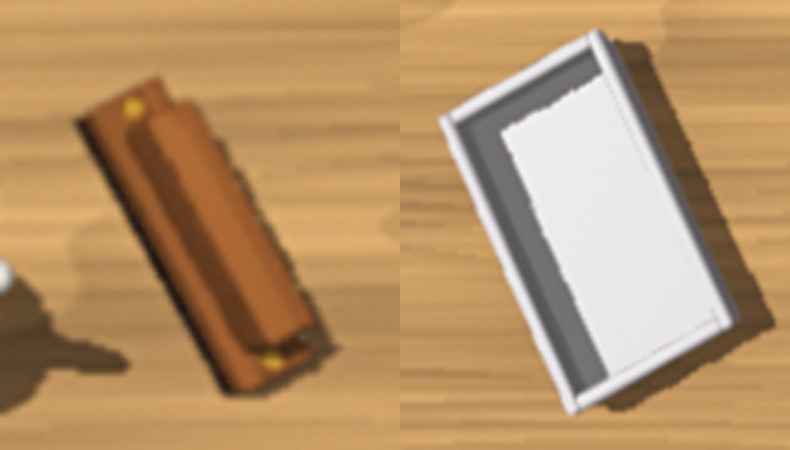

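The crop shows the scraper's two brass dots at full-picture (477,216.4) and (504.6,267.4), at z=26 mm. The tray rim corners are at (175.7,255), (123.5,285), (167.5,381.7) and (221,352.3).

```bash
python3 - <<'E'
from h import *
import pickle
t,s=pickle.load(open('c0.pkl','rb'))
def fit(n,w,L,W):  # w corners ordered; model corners
    m=np.array([[L,W],[L,-W],[-L,-W],[-L,W]])/2
    wc=w.mean(0); A=(w-wc); H=(m-m.mean(0)).T@A
    a=np.arctan2(H[0,1]-H[1,0],H[0,0]+H[1,1]); R=np.array([[np.cos(a),-np.sin(a)],[np.sin(a),np.cos(a)]])
    print(n,wc.round(4),'yaw',np.degrees(a).round(2),'res mm',((A-m@R.T)*1000).round(1).tolist())
w=onz(t,[[123.5,285],[175.7,255],[221,352.3],[167.5,381.7]],.042)[:,:2]; print(np.linalg.norm(w-np.roll(w,-1,0),axis=1))
# order: far-left, far-right, near-right, near-left => x=long
fit('tray',w,.22,.13)
w=onz(t,[[290,201],[439,220],[429,325],[274,304]],.07)[:,:2]; print(np.linalg.norm(w-np.roll(w,-1,0),axis=1)); fit('plat',w,.22,.32)
w=onz(t,[[477,216.4],[504.6,267.4]],.026)[:,:2]; d=w[0]-w[1]; print('scr',w.mean(0),np.linalg.norm(d),np.degrees(np.arctan2(d[1],d[0])))
# refine platform using side
w=onz(s,[[337,229],[441,310],[346,367],[250,266]],.07)[:,:2]; fit('plat side',w,.22,.32)
w=onz(s,[[193,206],[236,214],[186,268],[140,252]],.042)[:,:2]; print(w.round(3).tolist())
E
python3 -c "
import cv2;i=cv2.imread('pics/top0.png')[190:335,262:455];cv2.imwrite('pics/crop2.png',cv2.resize(i,(772,580),interpolation=2))"
```

```text
[0.12882049 0.22803204 0.12729003 0.22544041]
tray [0.453  0.3352] yaw 26.7 res mm [[1.3, -1.6], [5.9, 2.2], [-2.8, 1.6], [-4.4, -2.3]]
[0.31452334 0.21867249 0.31826095 0.2166141 ]
plat [ 0.5632 -0.0579] yaw -8.5 res mm [[-2.3, -2.6], [-0.1, 2.6], [1.0, 0.9], [1.4, -0.9]]
scr [ 0.60656597 -0.3533197 ] 0.1257008667508612 25.574043892144335
plat side [ 0.5552 -0.0626] yaw -7.98 res mm [[1.0, -2.1], [-3.1, 5.1], [2.5, 4.3], [-0.4, -7.3]]
[[0.526, 0.434], [0.584, 0.326], [0.385, 0.221], [0.339, 0.341]]
```

View pics/crop2.png

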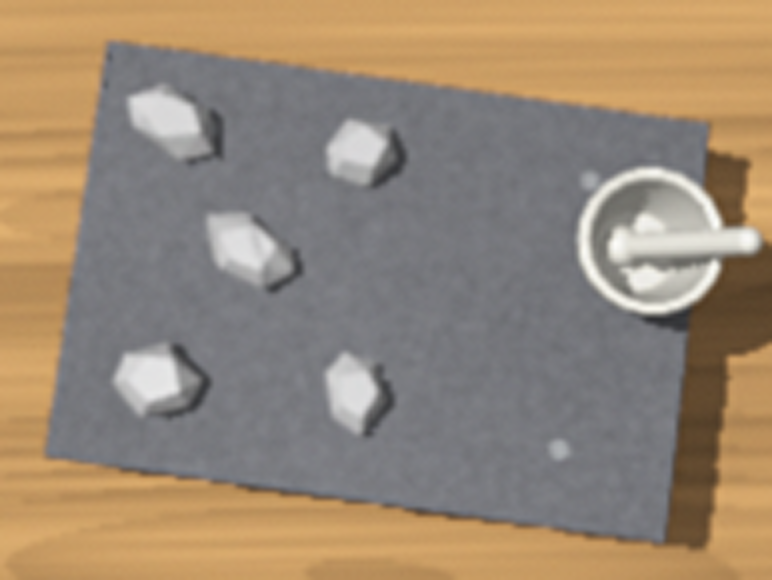

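The crop shows platform corners at (289,201), (439,220), (428.5,325.5) and (273.5,304.5). That puts the platform at about (0.563,-0.058) with yaw -8.4°. The tray is at about (0.455,0.334) with yaw 26.7°. I'll go to the tray's outer long rim first.

send_rows(
  deltas=[
    {"tx": 32,"ty": -33,"tz": 0,"rz": 0.13,"grip": -1},
    {"tx": 64,"ty": -66,"rz": 0.26,"grip": -1},
    {"tx": 96,"ty": -98,"rz": 0.39,"grip": -1},
    {"tx": 128,"ty": -131,"rz": 0.52,"grip": -1},
    {"tx": 160,"ty": -164,"rz": 0.65,"grip": -1},
    {"tx": 192,"ty": -197,"rz": 0.782,"grip": -1},
    {"tx": 226,"ty": -229,"rz": 0.782,"grip": -1,"tz": -20},
    {"tx": 226,"ty": -229,"rz": 0.782,"grip": -1,"tz": -60},
  ],
)

```text
schema error: expected keys rx, ry, rz, tx, ty, tz, grip
```

```bash
python3 - <<'E'
from h import *
w=cap('wrist','w1.png')
o=arm.observe();print(o['time_s'],o['tcp_pos'],o['ee_rot'].round(3).tolist())
E
```

```text
0.15 [0.20167311 0.61740802 0.23030425] [[-0.951, 0.311, -0.001], [0.311, 0.951, -0.002], [0.0, -0.002, -1.0]]
```

View pics/w1.png

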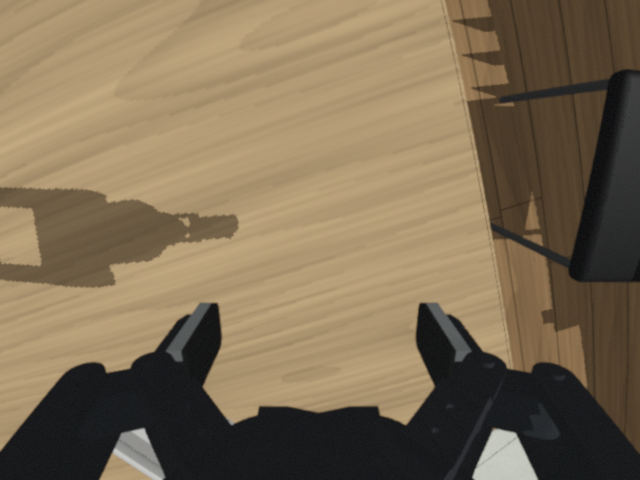

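The call was refused because every row needs all the keys. The picture shows only the start pose over bare desk. That is 5 pictures viewed.

send_rows(
  deltas=[
    {"rx": 0,"ry": 0,"rz": 0.13,"tx": 32,"ty": -33,"tz": 0,"grip": -1},
    {"rx": 0,"ry": 0,"rz": 0.26,"tx": 64,"ty": -66,"tz": 0,"grip": -1},
    {"rx": 0,"ry": 0,"rz": 0.39,"tx": 96,"ty": -98,"tz": 0,"grip": -1},
    {"rx": 0,"ry": 0,"rz": 0.52,"tx": 128,"ty": -131,"tz": 0,"grip": -1},
    {"rx": 0,"ry": 0,"rz": 0.65,"tx": 160,"ty": -164,"tz": 0,"grip": -1},
    {"rx": 0,"ry": 0,"rz": 0.782,"tx": 192,"ty": -197,"tz": 0,"grip": -1},
    {"rx": 0,"ry": 0,"rz": 0.782,"tx": 226,"ty": -229,"tz": -20,"grip": -1},
    {"rx": 0,"ry": 0,"rz": 0.782,"tx": 226,"ty": -229,"tz": -60,"grip": -1},
  ],
)

```text
time_s: 0.95
tcp_pos: [0.4334, 0.3871, 0.175]
ee_rot: [[-0.896, -0.444, 0.008], [-0.444, 0.896, 0.004], [-0.009, 0.0, -1.0]]
contact_force: [0.6, 1.2, 0.2]
gripper_width: 1.001
```

```bash
python3 - <<'E'
from h import *
w=cap('wrist','w2.png')
o=arm.observe();print(o['time_s'],o['tcp_pos'],o['ee_rot'].round(3).tolist())
c,s=np.cos(np.radians(26.7)),np.sin(np.radians(26.7))
m=np.array([[.11,.065],[.11,-.065],[-.11,-.065],[-.11,.065]])@np.array([[c,s],[-s,c]])+[.455,.334]
print(proj(w,np.c_[m,[.042]*4]).round(0).tolist())
E
```

```text
1.0 [0.42730946 0.38482765 0.16403604] [[-0.895, -0.445, -0.006], [-0.445, 0.895, -0.005], [0.008, -0.002, -1.0]]
[[327.0, 338.0], [190.0, 337.0], [157.0, 86.0], [328.0, 82.0]]
```

View pics/w2.png

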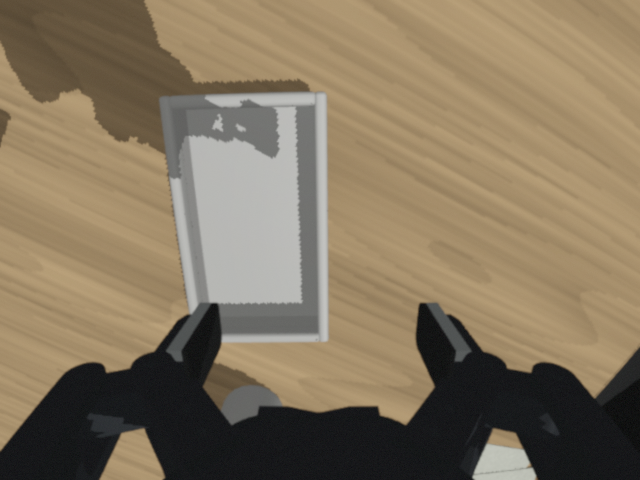

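The wrist view shows the tray square to the gripper. Its outer rim is at u≈322, between the fingers at 215 and 420. The tray sits about 6 mm further along +x than I estimated. Lowering and pinching now.

send_rows(
  deltas=[
    {"rx": 0,"ry": 0,"rz": 0,"tx": 6,"ty": 2,"tz": -40,"grip": -1},
    {"rx": 0,"ry": 0,"rz": 0,"tx": 6,"ty": 2,"tz": -80,"grip": -1},
    {"rx": 0,"ry": 0,"rz": 0,"tx": 6,"ty": 2,"tz": -120,"grip": -1},
    {"rx": 0,"ry": 0,"rz": 0,"tx": 6,"ty": 2,"tz": -145,"grip": -1},
    {"rx": 0,"ry": 0,"rz": 0,"tx": 6,"ty": 2,"tz": -156,"grip": -0.4},
    {"rx": 0,"ry": 0,"rz": 0,"tx": 6,"ty": 2,"tz": -156,"grip": 0.2},
    {"rx": 0,"ry": 0,"rz": 0,"tx": 6,"ty": 2,"tz": -156,"grip": 0.7},
    {"rx": 0,"ry": 0,"rz": 0,"tx": 6,"ty": 2,"tz": -156,"grip": 1},
  ],
  newtons=40,
)

```text
time_s: 1.8
tcp_pos: [0.4352, 0.392, 0.0177]
ee_rot: [[-0.893, -0.45, 0.003], [-0.45, 0.893, 0.002], [-0.004, 0.001, -1.0]]
contact_force: [0.2, -0.5, 0.6]
gripper_width: 0.329
```

send_rows(
  deltas=[
    {"rx": 0,"ry": 0,"rz": 0,"tx": 0,"ty": 0,"tz": 0,"grip": 1},
    {"rx": 0,"ry": 0,"rz": 0,"tx": 0,"ty": 0,"tz": 0,"grip": 1},
    {"rx": 0,"ry": 0,"rz": 0,"tx": 0,"ty": 0,"tz": 0,"grip": 1},
  ],
)

```text
time_s: 2.1
tcp_pos: [0.4352, 0.3917, 0.0174]
ee_rot: [[-0.893, -0.45, 0.003], [-0.45, 0.893, 0.002], [-0.003, 0.0, -1.0]]
contact_force: [-1.3, -0.8, 5.5]
gripper_width: 0.102
```

send_rows(
  deltas=[
    {"rx": 0,"ry": 0,"rz": -0.08,"tx": 15,"ty": -15,"tz": 0,"grip": 1},
    {"rx": 0,"ry": 0,"rz": -0.17,"tx": 35,"ty": -32,"tz": 0,"grip": 1},
    {"rx": 0,"ry": 0,"rz": -0.27,"tx": 60,"ty": -50,"tz": 0,"grip": 1},
    {"rx": 0,"ry": 0,"rz": -0.37,"tx": 87,"ty": -68,"tz": 0,"grip": 1},
    {"rx": 0,"ry": 0,"rz": -0.47,"tx": 115,"ty": -84,"tz": 0,"grip": 1},
    {"rx": 0,"ry": 0,"rz": -0.56,"tx": 145,"ty": -96,"tz": 0,"grip": 1},
    {"rx": 0,"ry": 0,"rz": -0.613,"tx": 168,"ty": -102,"tz": 0,"grip": 1},
    {"rx": 0,"ry": 0,"rz": -0.613,"tx": 179,"ty": -104,"tz": 0,"grip": 1},
  ],
)

```text
time_s: 2.9
tcp_pos: [0.6143, 0.2868, 0.0174]
ee_rot: [[-0.989, 0.149, -0.001], [0.149, 0.989, 0.001], [0.001, 0.001, -1.0]]
contact_force: [-9.3, 1.3, 12.5]
gripper_width: 0.11
```

send_rows(
  deltas=[
    {"rx": 0,"ry": 0,"rz": 0,"tx": 0,"ty": 0,"tz": 0,"grip": 1},
    {"rx": 0,"ry": 0,"rz": 0,"tx": 0,"ty": 0,"tz": 0,"grip": 1},
  ],
)

```text
time_s: 3.1
tcp_pos: [0.6156, 0.2867, 0.0174]
ee_rot: [[-0.989, 0.146, 0.005], [0.146, 0.989, 0.001], [-0.005, 0.001, -1.0]]
contact_force: [5.0, -1.7, 4.9]
gripper_width: 0.106
```

```bash
python3 - <<'E'
from h import *
w=cap('top'); i=w['pixels'][150:350,60:380,::-1]; cv2.imwrite('pics/t3.png',cv2.resize(i,(800,500),interpolation=2))
o=arm.observe();print(o['time_s'],o['tcp_pos'],o['contact_force'],o['ee_rot'].round(3).tolist())
E
```

```text
3.15 [0.61542291 0.2868306  0.01742925] [ 3.88076387 -2.07896939  5.2325055 ] [[-0.989, 0.146, 0.005], [0.146, 0.989, 0.001], [-0.005, 0.001, -1.0]]
```

View pics/t3.png

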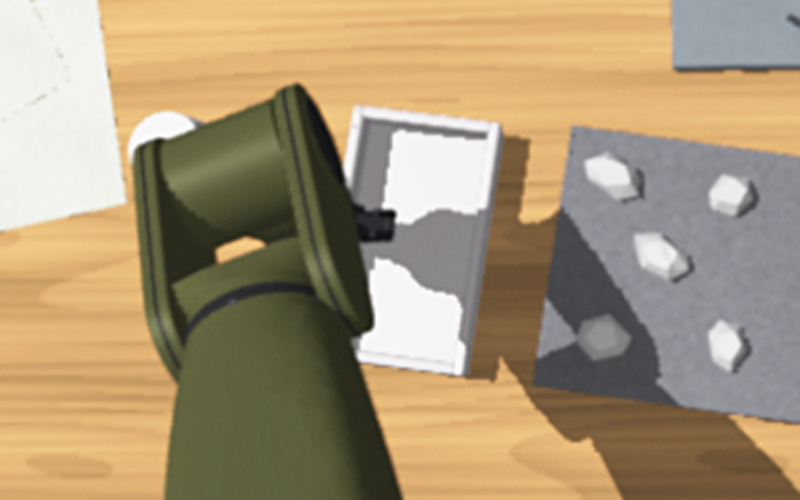

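The tray is square to the platform. Its inner rim corners are at (500,122) and (466,376) in the crop, and the platform's edge corners at (572,126) and (535,385). Now working out the offsets.

```bash
python3 - <<'E'
from h import *
import pickle
t,s=pickle.load(open('c0.pkl','rb'))
f=lambda p,z:onz(t,np.array(p)/2.5+[60,150],z)[:,:2]
a=f([[500,122],[466,376]],.042); b=f([[572,126],[535,385]],.07)
print(a,b)
y=np.array([.146,.989]);x=np.array([.989,-.146])
for q in(a,b): d=q[0]-q[1]; print(np.linalg.norm(d),np.degrees(np.arctan2(d[1],d[0])))
d=b.mean(0)-a.mean(0); print('x\'',d@x,'y\'',d@y, 'target move', d+0.03*-y)
E
```

```text
[[0.70587644 0.14781802]
 [0.48818304 0.17628306]] [[0.6947587  0.08390548]
 [0.47954349 0.1156749 ]]
0.21954651501021424 -7.449586200184975
0.2175474291436986 -8.39718722766633
x' -0.000679970107754522 y' -0.06301776493428002 target move [-0.01425865 -0.09193035]
```

send_rows(
  deltas=[
    {"rx": 0,"ry": 0,"rz": -0.01,"tx": -2,"ty": -12,"tz": 0,"grip": 1},
    {"rx": 0,"ry": 0,"rz": -0.01,"tx": -4,"ty": -27,"tz": 0,"grip": 1},
    {"rx": 0,"ry": 0,"rz": -0.01,"tx": -7,"ty": -44,"tz": 0,"grip": 1},
    {"rx": 0,"ry": 0,"rz": -0.01,"tx": -9,"ty": -61,"tz": 0,"grip": 1},
    {"rx": 0,"ry": 0,"rz": -0.01,"tx": -12,"ty": -78,"tz": 0,"grip": 1},
    {"rx": 0,"ry": 0,"rz": -0.01,"tx": -14,"ty": -88,"tz": 0,"grip": 1},
    {"rx": 0,"ry": 0,"rz": -0.01,"tx": -14,"ty": -92,"tz": 0,"grip": 1},
    {"rx": 0,"ry": 0,"rz": -0.01,"tx": -14,"ty": -92,"tz": 0,"grip": 1},
  ],
)

```text
time_s: 3.95
tcp_pos: [0.5997, 0.1956, 0.0174]
ee_rot: [[-0.988, 0.157, 0.003], [0.157, 0.988, 0.002], [-0.002, 0.003, -1.0]]
contact_force: [0.3, 0.5, 9.2]
gripper_width: 0.106
```

send_rows(
  deltas=[
    {"rx": 0,"ry": 0,"rz": 0,"tx": 0,"ty": 0,"tz": 0,"grip": 0.4},
    {"rx": 0,"ry": 0,"rz": 0,"tx": 0,"ty": 0,"tz": 0,"grip": -0.2},
    {"rx": 0,"ry": 0,"rz": 0,"tx": 0,"ty": 0,"tz": 0,"grip": -0.6},
    {"rx": 0,"ry": 0,"rz": 0,"tx": 0,"ty": 0,"tz": 0,"grip": -0.6},
    {"rx": 0,"ry": 0,"rz": 0,"tx": 0,"ty": 0,"tz": 40,"grip": -0.6},
    {"rx": 0,"ry": 0,"rz": 0,"tx": 0,"ty": 0,"tz": 85,"grip": -0.6},
    {"rx": 0,"ry": 0,"rz": 0,"tx": 0,"ty": 0,"tz": 130,"grip": -0.8},
    {"rx": 0,"ry": 0,"rz": 0,"tx": 0,"ty": 0,"tz": 180,"grip": -1},
  ],
)

```text
time_s: 4.75
tcp_pos: [0.5978, 0.1946, 0.1956]
ee_rot: [[-0.988, 0.156, -0.003], [0.156, 0.988, -0.001], [0.003, -0.001, -1.0]]
contact_force: [0.9, -0.3, -0.4]
gripper_width: 0.998
```

send_rows(
  deltas=[
    {"rx": 0,"ry": 0,"rz": 0.05,"tx": 0,"ty": -25,"tz": 40,"grip": -1},
    {"rx": 0,"ry": 0,"rz": 0.1,"tx": 0,"ty": -55,"tz": 75,"grip": -1},
    {"rx": 0,"ry": 0,"rz": 0.15,"tx": 0,"ty": -95,"tz": 100,"grip": -1},
    {"rx": 0,"ry": 0,"rz": 0.2,"tx": 0,"ty": -140,"tz": 105,"grip": -1},
    {"rx": 0,"ry": 0,"rz": 0.25,"tx": 0,"ty": -185,"tz": 105,"grip": -1},
    {"rx": 0,"ry": 0,"rz": 0.3,"tx": 0,"ty": -230,"tz": 105,"grip": -1},
    {"rx": 0,"ry": 0,"rz": 0.35,"tx": 0,"ty": -275,"tz": 105,"grip": -1},
    {"rx": 0,"ry": 0,"rz": 0.4,"tx": 0,"ty": -320,"tz": 105,"grip": -1},
  ],
)

```text
time_s: 5.55
tcp_pos: [0.5984, -0.1269, 0.3]
ee_rot: [[-0.97, -0.243, -0.0], [-0.243, 0.97, 0.0], [0.0, 0.0, -1.0]]
contact_force: [0.5, 2.0, 0.3]
gripper_width: 1.003
```

send_rows(
  deltas=[
    {"rx": 0,"ry": 0,"rz": 0.05,"tx": 2,"ty": -45,"tz": 0,"grip": -1},
    {"rx": 0,"ry": 0,"rz": 0.1,"tx": 4,"ty": -90,"tz": 0,"grip": -1},
    {"rx": 0,"ry": 0,"rz": 0.15,"tx": 6,"ty": -135,"tz": 0,"grip": -1},
    {"rx": 0,"ry": 0,"rz": 0.2,"tx": 8,"ty": -180,"tz": 0,"grip": -1},
    {"rx": 0,"ry": 0,"rz": 0.2,"tx": 9,"ty": -215,"tz": -10,"grip": -1},
    {"rx": 0,"ry": 0,"rz": 0.2,"tx": 9,"ty": -228,"tz": -50,"grip": -1},
    {"rx": 0,"ry": 0,"rz": 0.2,"tx": 9,"ty": -228,"tz": -90,"grip": -1},
    {"rx": 0,"ry": 0,"rz": 0.2,"tx": 9,"ty": -228,"tz": -120,"grip": -1},
  ],
)

```text
time_s: 6.35
tcp_pos: [0.6065, -0.3533, 0.1764]
ee_rot: [[-0.904, -0.428, -0.003], [-0.428, 0.904, 0.002], [0.002, 0.004, -1.0]]
contact_force: [-0.2, 0.4, -0.0]
gripper_width: 1.001
```

send_rows(
  deltas=[
    {"rx": 0,"ry": 0,"rz": 0,"tx": 0,"ty": 0,"tz": 0,"grip": -1},
    {"rx": 0,"ry": 0,"rz": 0,"tx": 0,"ty": 0,"tz": 0,"grip": -1},
  ],
)

```text
time_s: 6.55
tcp_pos: [0.6077, -0.353, 0.18]
ee_rot: [[-0.903, -0.429, -0.001], [-0.429, 0.903, 0.001], [0.001, 0.001, -1.0]]
contact_force: [0.5, -0.3, 1.1]
gripper_width: 1.001
```

```bash
python3 - <<'E'
from h import *
w=cap('wrist');t=cap('top')
a=cv2.resize(w['pixels'],(400,300));b=cv2.resize(t['pixels'][180:330,220:420],(400,300),interpolation=2)
cv2.imwrite('pics/p4.png',cv2.hconcat([a,b])[:,:,::-1])
o=arm.observe();print(o['time_s'],o['tcp_pos'],o['ee_rot'].round(3).tolist(),o['q'])
c,s=np.cos(np.radians(25.6)),np.sin(np.radians(25.6))
R=np.array([[c,s],[-s,c]]);q=[.6066,-.3533]
m=np.array([[.055,.012],[.055,-.012],[-.055,-.012],[-.055,.012]])@R+q
print('ridge pred (half px)',(proj(w,np.c_[m,[.064]*4])*.625).round(0).tolist())
E
```

```text
6.65 [ 0.60915052 -0.35382031  0.18340419] [[-0.903, -0.429, 0.004], [-0.429, 0.903, -0.002], [-0.002, -0.004, -1.0]] [-6.02361987e-01  2.69044908e-01  1.56490373e+00 -3.39177486e-05
  1.30331158e+00 -2.61663176e+00]
ridge pred (half px) [[208.0, 186.0], [190.0, 186.0], [189.0, 103.0], [209.0, 103.0]]
```

View pics/p4.png

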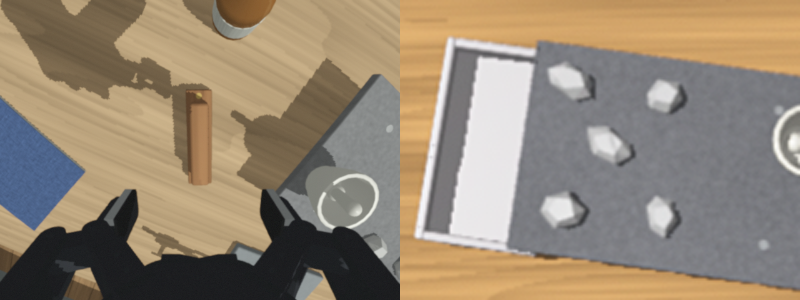

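The tray is tucked under squarely. Its outer rim corners are at (448,38) and (417,238), parallel to the platform edge at (538,42) and (508,250). The ridge in the wrist view, u 189–210 and v 103–184, matches the prediction. Lowering to grip the ridge.

send_rows(
  deltas=[
    {"rx": 0,"ry": 0,"rz": 0,"tx": 0,"ty": 0,"tz": -40,"grip": -1},
    {"rx": 0,"ry": 0,"rz": 0,"tx": 0,"ty": 0,"tz": -80,"grip": -1},
    {"rx": 0,"ry": 0,"rz": 0,"tx": 0,"ty": 0,"tz": -115,"grip": -1},
    {"rx": 0,"ry": 0,"rz": 0,"tx": 0,"ty": 0,"tz": -140,"grip": -0.8},
    {"rx": 0,"ry": 0,"rz": 0,"tx": 0,"ty": 0,"tz": -140,"grip": -0.2},
    {"rx": 0,"ry": 0,"rz": 0,"tx": 0,"ty": 0,"tz": -140,"grip": 0.2},
    {"rx": 0,"ry": 0,"rz": 0,"tx": 0,"ty": 0,"tz": -140,"grip": 0.5},
    {"rx": 0,"ry": 0,"rz": 0,"tx": 0,"ty": 0,"tz": -140,"grip": 1},
  ],
  newtons=60,
)

```text
time_s: 7.45
tcp_pos: [0.6098, -0.3542, 0.0441]
ee_rot: [[-0.903, -0.429, 0.004], [-0.429, 0.903, -0.003], [-0.003, -0.004, -1.0]]
contact_force: [-0.1, 0.4, 3.3]
gripper_width: 0.272
```

send_rows(
  deltas=[
    {"rx": 0,"ry": 0,"rz": 0,"tx": 0,"ty": 0,"tz": 0,"grip": 1},
    {"rx": 0,"ry": 0,"rz": 0,"tx": 0,"ty": 0,"tz": 0,"grip": 1},
    {"rx": 0,"ry": 0,"rz": 0,"tx": 0,"ty": 0,"tz": 0,"grip": 1},
  ],
)

```text
time_s: 7.75
tcp_pos: [0.6098, -0.3542, 0.0442]
ee_rot: [[-0.903, -0.429, 0.005], [-0.429, 0.903, -0.003], [-0.003, -0.005, -1.0]]
contact_force: [-1.0, 2.0, 6.9]
gripper_width: 0.269
```

```bash
python3 - <<'E'
from h import *
o=arm.observe();print(o['time_s'],o['tcp_pos'],o['ee_rot'].round(3).tolist(),o['contact_force'],o['gripper_width'])
E
```

```text
7.75 [ 0.60980265 -0.35422792  0.04416274] [[-0.903, -0.429, 0.005], [-0.429, 0.903, -0.003], [-0.003, -0.005, -1.0]] [-1.04501836  2.00979747  6.92467512] 0.2687561087358974
```

The ridge is held, but close to its top, so I'll take it 7 mm lower for a firmer hold. The tips will still clear the stones.

send_rows(
  deltas=[
    {"rx": 0,"ry": 0,"rz": 0,"tx": 0,"ty": 0,"tz": 0,"grip": 0.1},
    {"rx": 0,"ry": 0,"rz": 0,"tx": 0,"ty": 0,"tz": 0,"grip": 0.1},
    {"rx": 0,"ry": 0,"rz": 0,"tx": 0,"ty": 0,"tz": -7,"grip": 0.1},
    {"rx": 0,"ry": 0,"rz": 0,"tx": 0,"ty": 0,"tz": -7,"grip": 0.1},
    {"rx": 0,"ry": 0,"rz": 0,"tx": 0,"ty": 0,"tz": -7,"grip": 1},
    {"rx": 0,"ry": 0,"rz": 0,"tx": 0,"ty": 0,"tz": -7,"grip": 1},
    {"rx": 0,"ry": 0,"rz": 0,"tx": 0,"ty": 0,"tz": -7,"grip": 1},
    {"rx": 0,"ry": 0,"rz": 0,"tx": 0,"ty": 0,"tz": -7,"grip": 1},
  ],
  newtons=70,
)

```text
time_s: 8.55
tcp_pos: [0.6077, -0.353, 0.033]
ee_rot: [[-0.903, -0.429, -0.001], [-0.429, 0.903, 0.0], [0.0, 0.001, -1.0]]
contact_force: [0.1, 0.1, -1.7]
gripper_width: 0.267
```

```bash
python3 - <<'E'
from h import *
o=arm.observe();print(o['time_s'],o['tcp_pos'],o['contact_force'],o['gripper_width'])
import pickle
t,s=pickle.load(open('c0.pkl','rb'))
# chip centres + mortar in platform frame
c=np.array([.563,-.059]);a=np.radians(-8.4);X=np.array([np.cos(a),np.sin(a)]);Y=np.array([-np.sin(a),np.cos(a)])
for p in [(172,122),(252,250),(158,380),(364,152),(356,392),(300,265),(112,380),(127,95),(400,155),(388,392),(356,435),(378,185)]:
    w=onz(t,[np.array(p)/4+[262,190]],.08)[0,:2]-c; print(p,(w@X).round(3),(w@Y).round(3))
w=onz(t,[np.array((652,240))/4+[262,190]],.126)[0,:2]-c; print('mortar',w@X,w@Y)
E
```

```text
8.55 [ 0.60767343 -0.35301591  0.03296294] [ 0.05963709  0.08090362 -1.71110433] 0.26661281777702045
(172, 122) 0.07 0.121
(252, 250) 0.009 0.071
(158, 380) -0.063 0.11
(364, 152) 0.067 0.021
(356, 392) -0.056 0.01
(300, 265) 0.005 0.046
(112, 380) -0.066 0.133
(127, 95) 0.081 0.146
(400, 155) 0.068 0.002
(388, 392) -0.054 -0.006
(356, 435) -0.077 0.007
(378, 185) 0.051 0.011
mortar 0.03389989934831823 -0.12207297112194093
```

send_rows(
  deltas=[
    {"rx": 0,"ry": 0,"rz": 0,"tx": 0,"ty": 0,"tz": 25,"grip": 1},
    {"rx": 0,"ry": 0,"rz": 0,"tx": 0,"ty": 0,"tz": 65,"grip": 1},
    {"rx": 0,"ry": 0,"rz": 0,"tx": 0,"ty": 0,"tz": 110,"grip": 1},
    {"rx": 0,"ry": 0,"rz": 0,"tx": 0,"ty": 0,"tz": 155,"grip": 1},
    {"rx": 0,"ry": 0,"rz": 0,"tx": 0,"ty": 0,"tz": 200,"grip": 1},
    {"rx": 0,"ry": 0,"rz": -0.08,"tx": 0,"ty": 20,"tz": 225,"grip": 1},
    {"rx": 0,"ry": 0,"rz": -0.17,"tx": 0,"ty": 60,"tz": 230,"grip": 1},
    {"rx": 0,"ry": 0,"rz": -0.26,"tx": 0,"ty": 100,"tz": 230,"grip": 1},
  ],
)

```text
time_s: 9.35
tcp_pos: [0.6084, -0.253, 0.266]
ee_rot: [[-0.984, -0.177, 0.004], [-0.177, 0.984, -0.002], [-0.003, -0.002, -1.0]]
contact_force: [0.6, 0.9, -1.5]
gripper_width: 0.266
```

send_rows(
  deltas=[
    {"rx": 0,"ry": 0,"rz": -0.09,"tx": -1,"ty": 40,"tz": 0,"grip": 1},
    {"rx": 0,"ry": 0,"rz": -0.18,"tx": -2,"ty": 80,"tz": 0,"grip": 1},
    {"rx": 0,"ry": 0,"rz": -0.27,"tx": -3,"ty": 120,"tz": 0,"grip": 1},
    {"rx": 0,"ry": 0,"rz": -0.33,"tx": -4,"ty": 150,"tz": 0,"grip": 1},
    {"rx": 0,"ry": 0,"rz": -0.33,"tx": -4,"ty": 160,"tz": 0,"grip": 1},
    {"rx": 0,"ry": 0,"rz": -0.33,"tx": -4,"ty": 160,"tz": -40,"grip": 1},
    {"rx": 0,"ry": 0,"rz": -0.33,"tx": -4,"ty": 160,"tz": -80,"grip": 1},
    {"rx": 0,"ry": 0,"rz": -0.33,"tx": -4,"ty": 160,"tz": -120,"grip": 1},
  ],
)

```text
time_s: 10.15
tcp_pos: [0.6041, -0.0937, 0.1425]
ee_rot: [[-0.989, 0.145, 0.001], [0.145, 0.989, -0.001], [-0.002, -0.001, -1.0]]
contact_force: [-0.7, -0.7, -1.9]
gripper_width: 0.27
```

```bash
python3 - <<'E'
from h import *
t=cap('top');s=cap('side')
a=cv2.resize(t['pixels'][180:330,250:450],(400,300),interpolation=2);b=cv2.resize(s['pixels'][190:370,230:470],(400,300),interpolation=2)
cv2.imwrite('pics/p5.png',cv2.hconcat([a,b])[:,:,::-1])
o=arm.observe();print(o['time_s'],o['tcp_pos'],o['ee_rot'].round(3).tolist(),o['contact_force'],o['gripper_width'])
E
```

```text
10.25 [ 0.59910147 -0.09263666  0.13576903] [[-0.989, 0.146, -0.013], [0.146, 0.989, 0.003], [0.014, 0.001, -1.0]] [-1.69012983 -0.24833528 -2.71130402] 0.26811190184619005
```

View pics/p5.png

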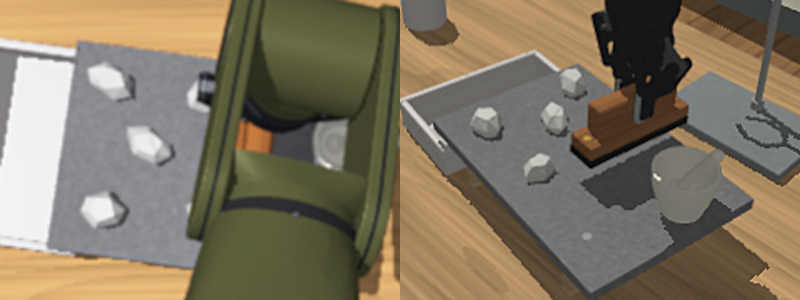

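The block hangs level about 30 mm above the platform, between the mortar and the stones. I'll move back 6 mm for clearance and lower it gently.

send_rows(
  deltas=[
    {"rx": 0,"ry": 0,"rz": 0,"tx": -1,"ty": -6,"tz": -8,"grip": 1},
    {"rx": 0,"ry": 0,"rz": 0,"tx": -1,"ty": -6,"tz": -16,"grip": 1},
    {"rx": 0,"ry": 0,"rz": 0,"tx": -1,"ty": -6,"tz": -24,"grip": 1},
    {"rx": 0,"ry": 0,"rz": 0,"tx": -1,"ty": -6,"tz": -30,"grip": 1},
    {"rx": 0,"ry": 0,"rz": 0,"tx": -1,"ty": -6,"tz": -33,"grip": 1},
    {"rx": 0,"ry": 0,"rz": 0,"tx": -1,"ty": -6,"tz": -35,"grip": 1},
    {"rx": 0,"ry": 0,"rz": 0,"tx": -1,"ty": -6,"tz": -35,"grip": 1},
    {"rx": 0,"ry": 0,"rz": 0,"tx": -1,"ty": -6,"tz": -35,"grip": 1},
  ],
)

```text
time_s: 11.05
tcp_pos: [0.6031, -0.0991, 0.1086]
ee_rot: [[-0.989, 0.146, 0.0], [0.146, 0.989, -0.0], [-0.0, -0.0, -1.0]]
contact_force: [-0.1, 0.2, -1.8]
gripper_width: 0.272
```

send_rows(
  deltas=[
    {"rx": 0,"ry": 0,"rz": 0,"tx": 0,"ty": 0,"tz": -1,"grip": 1},
    {"rx": 0,"ry": 0,"rz": 0,"tx": 0,"ty": 0,"tz": -2,"grip": 1},
    {"rx": 0,"ry": 0,"rz": 0,"tx": 0,"ty": 0,"tz": -2,"grip": 1},
  ],
)

```text
time_s: 11.35
tcp_pos: [0.6028, -0.0991, 0.1062]
ee_rot: [[-0.989, 0.146, -0.0], [0.146, 0.989, 0.0], [0.0, 0.0, -1.0]]
contact_force: [-0.1, 0.5, -1.1]
gripper_width: 0.269
```

send_rows(
  deltas=[
    {"rx": 0,"ry": 0,"rz": 0,"tx": 0,"ty": 0,"tz": -1,"grip": 1},
    {"rx": 0,"ry": 0,"rz": 0,"tx": 0,"ty": 0,"tz": -2,"grip": 1},
    {"rx": 0,"ry": 0,"rz": 0,"tx": 0,"ty": 0,"tz": -2,"grip": 1},
  ],
)

```text
time_s: 11.65
tcp_pos: [0.6027, -0.0991, 0.1041]
ee_rot: [[-0.989, 0.146, -0.0], [0.146, 0.989, 0.0], [0.0, 0.0, -1.0]]
contact_force: [-0.1, 0.1, -0.8]
gripper_width: 0.268
```

send_rows(
  deltas=[
    {"rx": 0,"ry": 0,"rz": 0,"tx": 0,"ty": 0,"tz": -1,"grip": 1},
    {"rx": 0,"ry": 0,"rz": 0,"tx": 0,"ty": 0,"tz": -1,"grip": 1},
  ],
)

```text
time_s: 11.85
tcp_pos: [0.6028, -0.0992, 0.1032]
ee_rot: [[-0.989, 0.146, -0.0], [0.146, 0.989, 0.0], [0.0, -0.0, -1.0]]
contact_force: [-0.5, -0.1, -2.5]
gripper_width: 0.273
```

send_rows(
  deltas=[
    {"rx": 0,"ry": 0,"rz": 0,"tx": 1,"ty": 5,"tz": -1,"grip": 1},
    {"rx": 0,"ry": 0,"rz": 0,"tx": 2,"ty": 14,"tz": -1,"grip": 1},
    {"rx": 0,"ry": 0,"rz": 0,"tx": 3,"ty": 24,"tz": -1,"grip": 1},
    {"rx": 0,"ry": 0,"rz": 0,"tx": 5,"ty": 34,"tz": -1,"grip": 1},
    {"rx": 0,"ry": 0,"rz": 0,"tx": 6.5,"ty": 44,"tz": -1,"grip": 1},
    {"rx": 0,"ry": 0,"rz": 0,"tx": 8,"ty": 54,"tz": -1,"grip": 1},
    {"rx": 0,"ry": 0,"rz": 0,"tx": 9.5,"ty": 64,"tz": -1,"grip": 1},
    {"rx": 0,"ry": 0,"rz": 0,"tx": 11,"ty": 74,"tz": -1,"grip": 1},
  ],
)

```text
time_s: 12.65
tcp_pos: [0.6141, -0.0244, 0.1025]
ee_rot: [[-0.989, 0.146, 0.0], [0.146, 0.989, -0.0], [-0.0, -0.0, -1.0]]
contact_force: [-0.0, -1.7, 1.9]
gripper_width: 0.271
```

send_rows(
  deltas=[
    {"rx": 0,"ry": 0,"rz": 0,"tx": 1.5,"ty": 10,"tz": 0,"grip": 1},
    {"rx": 0,"ry": 0,"rz": 0,"tx": 3,"ty": 20,"tz": 0,"grip": 1},
    {"rx": 0,"ry": 0,"rz": 0,"tx": 4.5,"ty": 30,"tz": 0,"grip": 1},
    {"rx": 0,"ry": 0,"rz": 0,"tx": 6,"ty": 40,"tz": 0,"grip": 1},
    {"rx": 0,"ry": 0,"rz": 0,"tx": 7,"ty": 48,"tz": 0,"grip": 1},
    {"rx": 0,"ry": 0,"rz": 0,"tx": 8,"ty": 55,"tz": 0,"grip": 1},
    {"rx": 0,"ry": 0,"rz": 0,"tx": 8.5,"ty": 58,"tz": 0,"grip": 1},
    {"rx": 0,"ry": 0,"rz": 0,"tx": 8.5,"ty": 58,"tz": 0,"grip": 1},
  ],
)

```text
time_s: 13.45
tcp_pos: [0.6226, 0.0338, 0.1024]
ee_rot: [[-0.989, 0.146, 0.0], [0.146, 0.989, 0.001], [-0.0, 0.001, -1.0]]
contact_force: [0.0, 0.8, 0.6]
gripper_width: 0.269
```

```bash
python3 - <<'E'
from h import *
t=cap('top');s=cap('side')
a=cv2.resize(t['pixels'][180:330,230:430],(400,300),interpolation=2);b=cv2.resize(s['pixels'][190:370,230:470],(400,300),interpolation=2)
cv2.imwrite('pics/p6.png',cv2.hconcat([a,b])[:,:,::-1])
o=arm.observe();print(o['time_s'],o['tcp_pos'],o['ee_rot'].round(3).tolist(),o['contact_force'],o['gripper_width'])
E
```

```text
13.55 [0.62256616 0.03353946 0.10245141] [[-0.989, 0.147, 0.001], [0.147, 0.989, 0.002], [-0.0, 0.002, -1.0]] [0.64235826 1.50790871 1.71399634] 0.2693632613106141
```

View pics/p6.png

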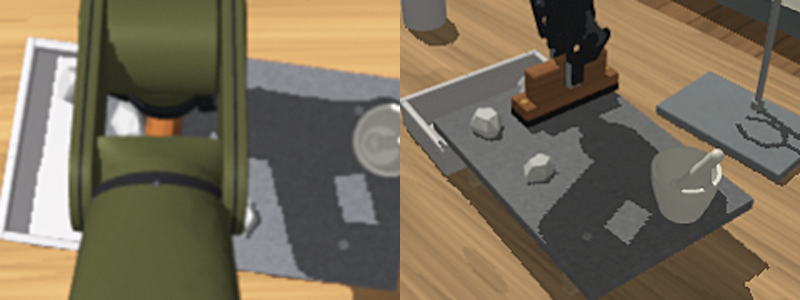

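Light contact, and the stones are being pushed ahead of the block. One already looks to be over or in the tray. C at (485,122) and E at (540,168) in the side crop are untouched. Finishing the first pass.

send_rows(
  deltas=[
    {"rx": 0,"ry": 0,"rz": 0,"tx": 1,"ty": 6,"tz": 0,"grip": 1},
    {"rx": 0,"ry": 0,"rz": 0,"tx": 2,"ty": 14,"tz": 0,"grip": 1},
    {"rx": 0,"ry": 0,"rz": 0,"tx": 3.5,"ty": 23,"tz": 0,"grip": 1},
    {"rx": 0,"ry": 0,"rz": 0,"tx": 5,"ty": 33,"tz": 0,"grip": 1},
    {"rx": 0,"ry": 0,"rz": 0,"tx": 6.5,"ty": 43,"tz": 0,"grip": 1},
    {"rx": 0,"ry": 0,"rz": 0,"tx": 8,"ty": 53,"tz": 0,"grip": 1},
    {"rx": 0,"ry": 0,"rz": 0,"tx": 9.5,"ty": 63,"tz": 0,"grip": 1},
    {"rx": 0,"ry": 0,"rz": 0,"tx": 10,"ty": 68,"tz": 0,"grip": 1},
  ],
)

```text
time_s: 14.35
tcp_pos: [0.6326, 0.102, 0.1024]
ee_rot: [[-0.989, 0.145, 0.0], [0.145, 0.989, -0.0], [-0.0, -0.0, -1.0]]
contact_force: [-0.6, -3.0, 2.7]
gripper_width: 0.27
```

send_rows(
  deltas=[
    {"rx": 0,"ry": 0,"rz": 0,"tx": 0,"ty": 0,"tz": 0,"grip": 1},
    {"rx": 0,"ry": 0,"rz": 0,"tx": 0,"ty": 0,"tz": 0,"grip": 1},
    {"rx": 0,"ry": 0,"rz": 0,"tx": 0,"ty": 0,"tz": 20,"grip": 1},
    {"rx": 0,"ry": 0,"rz": 0,"tx": 0,"ty": 0,"tz": 60,"grip": 1},
    {"rx": 0,"ry": 0,"rz": 0,"tx": -5,"ty": -30,"tz": 80,"grip": 1},
    {"rx": 0,"ry": 0,"rz": 0,"tx": -12,"ty": -70,"tz": 80,"grip": 1},
    {"rx": 0,"ry": 0,"rz": 0,"tx": -30,"ty": -95,"tz": 80,"grip": 1},
    {"rx": 0,"ry": 0,"rz": 0,"tx": -60,"ty": -115,"tz": 80,"grip": 1},
  ],
)

```text
time_s: 15.15
tcp_pos: [0.5717, -0.0159, 0.1812]
ee_rot: [[-0.989, 0.148, -0.001], [0.148, 0.989, 0.0], [0.001, 0.0, -1.0]]
contact_force: [0.3, 0.4, -1.9]
gripper_width: 0.269
```

send_rows(
  deltas=[
    {"rx": 0,"ry": 0,"rz": 0,"tx": -30,"ty": -38,"tz": 0,"grip": 1},
    {"rx": 0,"ry": 0,"rz": 0,"tx": -60,"ty": -77,"tz": 0,"grip": 1},
    {"rx": 0,"ry": 0,"rz": 0,"tx": -60,"ty": -77,"tz": -20,"grip": 1},
    {"rx": 0,"ry": 0,"rz": 0,"tx": -60,"ty": -77,"tz": -45,"grip": 1},
    {"rx": 0,"ry": 0,"rz": 0,"tx": -60,"ty": -77,"tz": -65,"grip": 1},
    {"rx": 0,"ry": 0,"rz": 0,"tx": -60,"ty": -77,"tz": -75,"grip": 1},
    {"rx": 0,"ry": 0,"rz": 0,"tx": -60,"ty": -77,"tz": -79,"grip": 1},
    {"rx": 0,"ry": 0,"rz": 0,"tx": -60,"ty": -77,"tz": -79.5,"grip": 1},
  ],
)

```text
time_s: 15.95
tcp_pos: [0.5123, -0.0912, 0.1028]
ee_rot: [[-0.989, 0.146, -0.0], [0.146, 0.989, 0.0], [0.0, 0.0, -1.0]]
contact_force: [-0.2, 0.1, -1.8]
gripper_width: 0.272
```

```bash
python3 - <<'E'
from h import *
t=cap('top');s=cap('side')
a=cv2.resize(t['pixels'][180:330,230:430],(400,300),interpolation=2);b=cv2.resize(s['pixels'][190:370,230:470],(400,300),interpolation=2)
cv2.imwrite('pics/p7.png',cv2.hconcat([a,b])[:,:,::-1])
o=arm.observe();print(o['time_s'],o['tcp_pos'],o['ee_rot'].round(3).tolist(),o['contact_force'],o['gripper_width'])
E
```

```text
16.05 [ 0.51265417 -0.09115474  0.10303147] [[-0.989, 0.146, 0.001], [0.146, 0.989, -0.0], [-0.001, 0.0, -1.0]] [ 0.10134997 -1.10643777 -1.37588288] 0.2721821154256017
```

View pics/p7.png

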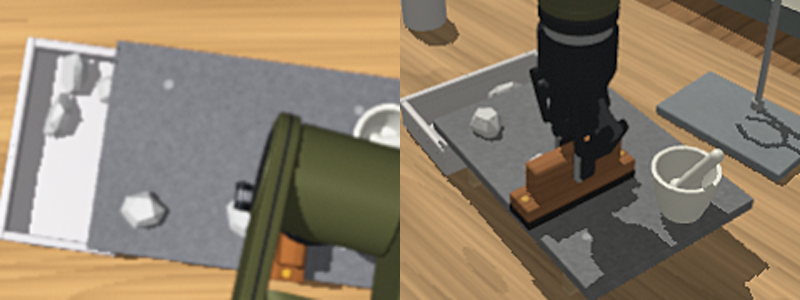

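Three stones are in the tray, at (72,72), (62,115) and (105,80) in the top crop. C at (143,210) and E at (235,215) remain, with the block behind E. That is 10 pictures viewed. Starting the second pass.

send_rows(
  deltas=[
    {"rx": 0,"ry": 0,"rz": 0,"tx": 1,"ty": 5,"tz": -0.5,"grip": 1},
    {"rx": 0,"ry": 0,"rz": 0,"tx": 2,"ty": 14,"tz": -0.5,"grip": 1},
    {"rx": 0,"ry": 0,"rz": 0,"tx": 3.5,"ty": 24,"tz": -0.5,"grip": 1},
    {"rx": 0,"ry": 0,"rz": 0,"tx": 5,"ty": 34,"tz": -0.5,"grip": 1},
    {"rx": 0,"ry": 0,"rz": 0,"tx": 6.5,"ty": 44,"tz": -0.5,"grip": 1},
    {"rx": 0,"ry": 0,"rz": 0,"tx": 8,"ty": 54,"tz": -0.5,"grip": 1},
    {"rx": 0,"ry": 0,"rz": 0,"tx": 9.5,"ty": 64,"tz": -0.5,"grip": 1},
    {"rx": 0,"ry": 0,"rz": 0,"tx": 11,"ty": 74,"tz": -0.5,"grip": 1},
  ],
)

```text
time_s: 16.85
tcp_pos: [0.5236, -0.0163, 0.1025]
ee_rot: [[-0.989, 0.146, 0.0], [0.146, 0.989, -0.0], [-0.0, -0.0, -1.0]]
contact_force: [0.9, -1.2, 0.6]
gripper_width: 0.269
```

send_rows(
  deltas=[
    {"rx": 0,"ry": 0,"rz": 0,"tx": 1.5,"ty": 10,"tz": 0,"grip": 1},
    {"rx": 0,"ry": 0,"rz": 0,"tx": 3,"ty": 20,"tz": 0,"grip": 1},
    {"rx": 0,"ry": 0,"rz": 0,"tx": 4.5,"ty": 30,"tz": 0,"grip": 1},
    {"rx": 0,"ry": 0,"rz": 0,"tx": 6,"ty": 40,"tz": 0,"grip": 1},
    {"rx": 0,"ry": 0,"rz": 0,"tx": 7.5,"ty": 50,"tz": 0,"grip": 1},
    {"rx": 0,"ry": 0,"rz": 0,"tx": 9,"ty": 60,"tz": 0,"grip": 1},
    {"rx": 0,"ry": 0,"rz": 0,"tx": 10.5,"ty": 70,"tz": 0,"grip": 1},
    {"rx": 0,"ry": 0,"rz": 0,"tx": 12,"ty": 80,"tz": 0,"grip": 1},
  ],
)

```text
time_s: 17.65
tcp_pos: [0.5356, 0.0637, 0.1025]
ee_rot: [[-0.989, 0.146, 0.0], [0.146, 0.989, -0.0], [-0.0, -0.0, -1.0]]
contact_force: [0.3, -1.7, 1.2]
gripper_width: 0.27
```

send_rows(
  deltas=[
    {"rx": 0,"ry": 0,"rz": 0,"tx": 1.5,"ty": 10,"tz": 0,"grip": 1},
    {"rx": 0,"ry": 0,"rz": 0,"tx": 3,"ty": 20,"tz": 0,"grip": 1},
    {"rx": 0,"ry": 0,"rz": 0,"tx": 4.5,"ty": 30,"tz": 0,"grip": 1},
    {"rx": 0,"ry": 0,"rz": 0,"tx": 6,"ty": 40,"tz": 0,"grip": 1},
    {"rx": 0,"ry": 0,"rz": 0,"tx": 7,"ty": 47,"tz": 0,"grip": 1},
    {"rx": 0,"ry": 0,"rz": 0,"tx": 7,"ty": 50,"tz": 0,"grip": 1},
    {"rx": 0,"ry": 0,"rz": 0,"tx": 7,"ty": 50,"tz": 0,"grip": 1},
    {"rx": 0,"ry": 0,"rz": 0,"tx": 7,"ty": 50,"tz": 0,"grip": 1},
  ],
)

```text
time_s: 18.45
tcp_pos: [0.5425, 0.1134, 0.1024]
ee_rot: [[-0.989, 0.147, 0.0], [0.147, 0.989, 0.001], [-0.0, 0.002, -1.0]]
contact_force: [0.7, 1.6, 1.7]
gripper_width: 0.268
```

send_rows(
  deltas=[
    {"rx": 0,"ry": 0,"rz": 0,"tx": 0,"ty": 0,"tz": 25,"grip": 1},
    {"rx": 0,"ry": 0,"rz": 0,"tx": 0,"ty": 0,"tz": 60,"grip": 1},
    {"rx": 0,"ry": 0,"rz": 0,"tx": -5,"ty": 35,"tz": 75,"grip": 1},
    {"rx": 0,"ry": 0,"rz": 0,"tx": -13,"ty": 75,"tz": 75,"grip": 1},
    {"rx": 0,"ry": 0,"rz": 0,"tx": -21,"ty": 115,"tz": 75,"grip": 1},
    {"rx": 0,"ry": 0,"rz": 0,"tx": -29,"ty": 155,"tz": 75,"grip": 1},
    {"rx": 0,"ry": 0,"rz": 0,"tx": -37,"ty": 195,"tz": 75,"grip": 1},
    {"rx": 0,"ry": 0,"rz": 0,"tx": -42,"ty": 225,"tz": 75,"grip": 1},
  ],
)

```text
time_s: 19.25
tcp_pos: [0.499, 0.3394, 0.1761]
ee_rot: [[-0.989, 0.146, -0.002], [0.146, 0.989, -0.0], [0.002, -0.001, -1.0]]
contact_force: [-0.1, 0.1, -1.8]
gripper_width: 0.267
```

```bash
python3 - <<'E'
from h import *
t=cap('top');s=cap('side')
a=cv2.resize(t['pixels'][180:330,200:400],(400,300),interpolation=2);b=cv2.resize(s['pixels'][180:360,200:440],(400,300),interpolation=2)
cv2.imwrite('pics/p8.png',cv2.hconcat([a,b])[:,:,::-1])
o=arm.observe();print(o['time_s'],o['tcp_pos'],o['contact_force'],o['gripper_width'])
E
```

```text
19.35 [0.49890942 0.34042711 0.17616909] [-0.18500049 -0.28121094 -2.8459241 ] 0.2680686668843208
```

View pics/p8.png

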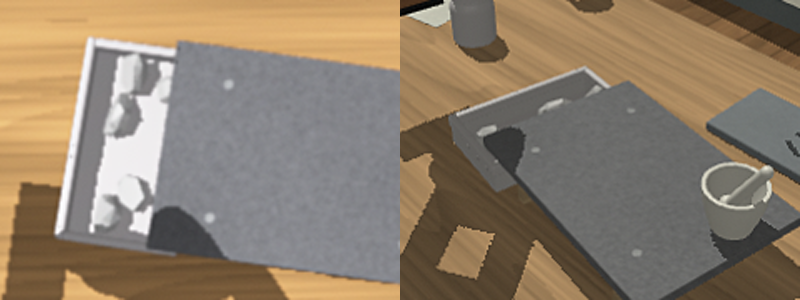

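All five stones are in the tray, at (132,70), (122,115), (165,85), (132,190) and (108,210) in the top crop. The platform is bare and the tray is still square. Setting the block down on the clear desk to the left of the tray.

send_rows(
  deltas=[
    {"rx": 0,"ry": 0,"rz": 0,"tx": 0,"ty": 0,"tz": -35,"grip": 1},
    {"rx": 0,"ry": 0,"rz": 0,"tx": 0,"ty": 0,"tz": -75,"grip": 1},
    {"rx": 0,"ry": 0,"rz": 0,"tx": 0,"ty": 0,"tz": -110,"grip": 1},
    {"rx": 0,"ry": 0,"rz": 0,"tx": 0,"ty": 0,"tz": -130,"grip": 1},
    {"rx": 0,"ry": 0,"rz": 0,"tx": 0,"ty": 0,"tz": -140,"grip": 1},
    {"rx": 0,"ry": 0,"rz": 0,"tx": 0,"ty": 0,"tz": -143,"grip": 1},
    {"rx": 0,"ry": 0,"rz": 0,"tx": 0,"ty": 0,"tz": -144,"grip": 1},
    {"rx": 0,"ry": 0,"rz": 0,"tx": 0,"ty": 0,"tz": -144,"grip": 1},
  ],
)

```text
time_s: 20.15
tcp_pos: [0.5015, 0.3382, 0.0348]
ee_rot: [[-0.989, 0.147, 0.002], [0.147, 0.989, 0.001], [-0.002, 0.002, -1.0]]
contact_force: [0.4, 0.1, -1.8]
gripper_width: 0.273
```

send_rows(
  deltas=[
    {"rx": 0,"ry": 0,"rz": 0,"tx": 0,"ty": 0,"tz": -1,"grip": 1},
    {"rx": 0,"ry": 0,"rz": 0,"tx": 0,"ty": 0,"tz": -1,"grip": 1},
  ],
)

```text
time_s: 20.35
tcp_pos: [0.501, 0.3382, 0.0333]
ee_rot: [[-0.989, 0.146, 0.002], [0.146, 0.989, 0.001], [-0.001, 0.001, -1.0]]
contact_force: [0.5, -0.3, -1.4]
gripper_width: 0.273
```

send_rows(
  deltas=[
    {"rx": 0,"ry": 0,"rz": 0,"tx": 0,"ty": 0,"tz": -1,"grip": 1},
    {"rx": 0,"ry": 0,"rz": 0,"tx": 0,"ty": 0,"tz": -1,"grip": 1},
    {"rx": 0,"ry": 0,"rz": 0,"tx": 0,"ty": 0,"tz": -1.5,"grip": 1},
    {"rx": 0,"ry": 0,"rz": 0,"tx": 0,"ty": 0,"tz": -1.5,"grip": 1},
  ],
)

```text
time_s: 20.75
tcp_pos: [0.501, 0.3382, 0.0325]
ee_rot: [[-0.989, 0.146, 0.001], [0.146, 0.989, 0.0], [-0.001, 0.001, -1.0]]
contact_force: [-2.9, -1.4, 6.3]
gripper_width: 0.268
```

On the desk, with +6 N upward. Releasing and backing off.

send_rows(
  deltas=[
    {"rx": 0,"ry": 0,"rz": 0,"tx": 0,"ty": 0,"tz": 0,"grip": 0.2},
    {"rx": 0,"ry": 0,"rz": 0,"tx": 0,"ty": 0,"tz": 0,"grip": -0.4},
    {"rx": 0,"ry": 0,"rz": 0,"tx": 0,"ty": 0,"tz": 0,"grip": -0.8},
    {"rx": 0,"ry": 0,"rz": 0,"tx": 0,"ty": 0,"tz": 0,"grip": -0.8},
    {"rx": 0,"ry": 0,"rz": 0,"tx": 0,"ty": 0,"tz": 30,"grip": -0.8},
    {"rx": 0,"ry": 0,"rz": 0,"tx": 0,"ty": 0,"tz": 75,"grip": -0.8},
    {"rx": 0,"ry": 0,"rz": 0,"tx": 0,"ty": 0,"tz": 120,"grip": -0.8},
    {"rx": 0,"ry": 0,"rz": 0,"tx": 0,"ty": 0,"tz": 165,"grip": -0.8},
  ],
)

```text
time_s: 21.55
tcp_pos: [0.5, 0.3377, 0.1971]
ee_rot: [[-0.989, 0.146, -0.001], [0.146, 0.989, -0.0], [0.0, -0.0, -1.0]]
contact_force: [0.6, -0.1, 0.6]
gripper_width: 0.903
```

send_rows(
  deltas=[
    {"rx": 0,"ry": 0,"rz": 0,"tx": -30,"ty": 30,"tz": 20,"grip": -0.8},
    {"rx": 0,"ry": 0,"rz": 0,"tx": -60,"ty": 60,"tz": 40,"grip": -0.8},
    {"rx": 0,"ry": 0,"rz": 0,"tx": -90,"ty": 90,"tz": 40,"grip": -0.8},
    {"rx": 0,"ry": 0,"rz": 0,"tx": -120,"ty": 120,"tz": 40,"grip": -0.8},
    {"rx": 0,"ry": 0,"rz": 0,"tx": -150,"ty": 140,"tz": 40,"grip": -0.8},
    {"rx": 0,"ry": 0,"rz": 0,"tx": -150,"ty": 140,"tz": 40,"grip": -0.8},
    {"rx": 0,"ry": 0,"rz": 0,"tx": -150,"ty": 140,"tz": 40,"grip": -0.8},
  ],
)

```text
time_s: 22.25
tcp_pos: [0.3498, 0.4781, 0.2356]
ee_rot: [[-0.99, 0.144, 0.0], [0.144, 0.99, -0.001], [-0.0, -0.001, -1.0]]
contact_force: [0.4, 0.7, 0.0]
gripper_width: 0.902
```

```bash
python3 - <<'E'
from h import *
t=cap('top');s=cap('side')
a=cv2.resize(t['pixels'],(400,300),interpolation=3);b=cv2.resize(s['pixels'][130:430,100:500],(400,300))
cv2.imwrite('pics/p9.png',cv2.hconcat([a,b])[:,:,::-1])
o=arm.observe();print(o['time_s'],o['tcp_pos'],o['contact_force'],o['gripper_width'])
E
```

```text
22.35 [0.35099239 0.47737149 0.2356299 ] [-0.41371914 -0.07345492 -0.66584235] 0.9012580442967979
```

The viewer limit is reached, so the final check is numeric, with a colour mask and a difference against the first pictures.

```bash
python3 - <<'E'
from h import *
import pickle
t0,s0=pickle.load(open('c0.pkl','rb')); t=cap('top');s=cap('side')
D=lambda a,b,x0,y0,x1,y1: (np.abs(a['pixels'][y0:y1,x0:x1].astype(int)-b['pixels'][y0:y1,x0:x1]).max(2)>40).mean().round(3)
print('top  mortar',D(t,t0,405,230,455,272),'bottle',D(t,t0,490,300,540,340),'jar',D(t,t0,110,193,145,228))
print('side mortar',D(s,s0,380,275,425,325),'bottle',D(s,s0,418,400,470,478),'jar',D(s,s0,229,165,259,210))
h=cv2.cvtColor(s['pixels'],cv2.COLOR_RGB2HSV)
for n,c,bx in(('top',t,(100,180,285,350)),('side',s,(120,170,300,300))):
    h=cv2.cvtColor(c['pixels'],cv2.COLOR_RGB2HSV); m=((h[...,0]<14)&(h[...,1]>120)&(h[...,2]>55)&(h[...,2]<190)).astype(np.uint8)
    k=np.zeros_like(m);x0,y0,x1,y1=bx;k[y0:y1,x0:x1]=m[y0:y1,x0:x1]
    k=cv2.morphologyEx(k,cv2.MORPH_OPEN,np.ones((3,3)));q=sorted(cv2.findContours(k,0,2)[0],key=cv2.contourArea)
    if q: print(n,cv2.minAreaRect(q[-1]),onz(c,[cv2.minAreaRect(q[-1])[0]],.04).round(3))
a=np.radians(-8.4);R=np.array([[np.cos(a),np.sin(a)],[-np.sin(a),np.cos(a)]])
B=np.array([[x,y] for x in(-.07,.07) for y in(-.018,.018)])@R+[.501,.338]
print('pred block base corners+top26: top',proj(t,np.c_[B,[.026]*4]).round(0).tolist(),'side',proj(s,np.c_[B,[.026]*4]).round(0).tolist())
E
```

```text
top  mortar 0.0 bottle 0.0 jar 0.0
side mortar 0.0 bottle 0.01 jar 0.0
top ((172.5, 294.5), (18.905881881713867, 63.95120620727539), 9.462322235107422) [[0.502 0.334 0.04 ]]
side ((208.5, 217.5), (13.0, 29.0), 90.0) [[0.527 0.362 0.04 ]]
pred block base corners+top26: top [[176.0, 329.0], [159.0, 327.0], [186.0, 264.0], [170.0, 262.0]] side [[180.0, 244.0], [175.0, 236.0], [235.0, 224.0], [229.0, 218.0]]
```

```bash
python3 -c "
from bench import arm
print(arm.job_done())"
```

```text
the job is handed in; nothing more can be done
None
```

I finished the job and handed it in at about 22.5 s of the 67 s allowed.

- **Tray:** I pinched its outer rim and slid it squarely under the middle of the free end, with the top overhanging the rim by about 29 mm.
- **Marble:** I took the scraper block high on its ridge and wiped in two side-by-side passes. After the second pass the camera showed all five pieces in the tray, the platform bare and the tray still square.
- **Block:** I set it down on its sole on the clear desk to the left of the tray, at about (0.50, 0.34). Its outline from above was the size and place I expected for a standing block.
- **Mortar, bottle and jar:** both cameras matched the first pictures, with at most 1% of pixels changed.

**Checks that fell short:**
- I could not view the final picture because the 12-picture limit was reached. The last checks were numeric, and the tray and stones were last seen just before I set the block down.
- The side camera put the block about 35 mm off the top-view position. Its mask caught only part of the block, so I relied on the top view and the arm's reading.
- The first move call was refused for missing keys, and nothing moved.

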